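# Turn the index leaf over its spine

## Task

Turn the blue index leaf over its spine, so that it uncovers the row of caps in the black clip bank and lies down flat on the rubber ribs on the other side. Push it over gently with your fingertips, without pinching or flinging it, and leave the small drives and caps lying around the stand where they are.

Things in the scene. Friction and masses are not known exactly. Their poses are not given: they have to be found in the camera images.
- spine_mid (a point): Middle of the spine (hinge line) of the fixed dark steel stand, 40 mm above the drawer base. Its axes: y along the spine, z up, x level, from the clip bank (-x, towards the robot's left) to the landing side (+x, its right). The stand is 170 mm wide in y, with spine posts 46 mm high at y = +-79 mm; its 8 mm base plate reaches from x = -90 to +120 mm.
- clip_bank (a point): Middle of the row of caps in the fixed black clip bank, level with the cap tops, 33 mm above the drawer base; 52 mm to -x of the spine. The bank is 45 mm by 150 mm (30 to 75 mm from the spine), so the leaf's free edge overhangs it by 45 mm, and overhangs the base plate by 30 mm, over bare drawer base.
- ribs (a point): Middle of the landing side, level with the tops of the two fixed black rubber ribs, 37 mm above the drawer base, 65 mm to +x of the spine. The ribs run from 22 to 108 mm from the spine, at y = +-55 mm. The flipped leaf lies on them.
- leaf (a joint): Angle of the leaf about the spine, rad: 0 = level over the clip bank, 1.57 = upright, 3.14 = level on the ribs on the +x side (end stop). It starts a little raised, 0.15 to 0.5. The hinge is stiff (about 0.08 N m friction; 1 to 2 N at the free edge turns it) and the leaf stays at whatever angle it is left; it does not fall by itself.
- leaf_tab (a point): Middle of the leaf's free edge, at the end of its yellow thumb tab, 120 mm from the spine line, mid-thickness. The tab is 60 mm wide, 4 mm thick, and reaches from 105 to 120 mm from the spine. The point turns with the leaf: x points along the leaf from tab to spine, y along the spine, z out of the side that faces up at the start.
- leaf_centre (a point): Point in the middle of the leaf, 60 mm from the spine line, mid-thickness; axes as for leaf_tab. The leaf is a rigid blue plate with white index strips, 4 mm thick, 150 mm wide along the spine, reaching 107 mm from it, then the yellow tab.
- orange_drive: Loose orange twin-connector drive lying flat, 60 x 18 x 10 mm; origin under the centre of its orange case. Bystander.
- purple_nano: Loose translucent purple nano stick lying flat, 28 x 17 x 9 mm; origin under its purple case. Bystander.
- padlock_drive: Loose brass padlock-shaped drive lying flat, 52 x 32 x 11 mm; origin under its brass body. Bystander.
- mouse_receiver: Loose white mouse receiver lying flat, 21 x 16 x 8 mm; origin under its white end. Bystander.
- cap_red: Loose red drive cap, 26 x 18 x 11 mm; origin under its centre. Bystander.
- cap_grey: Loose grey drive cap, 26 x 18 x 11 mm; origin under its centre. Bystander.

How it is judged:
By the outcome, as a careful person would: the job done as asked, in the order asked, and still so for the second after the job is handed in, with the robot touching nothing.
It also fails if it takes over 42 s, if anything falls off the work surface, if the arm or the gripper's body presses on something with over 40 N, if the wrist force passes 120 N, or if a joint passes its speed limit or range.

## Robot

A 6-joint arm with a two-finger parallel gripper is mounted at the origin on the work surface. World frame = base frame: x ahead of the robot, y to its left, z up, the work surface at z = 0. Lengths are in m, angles in rad, forces in N, time in s.
With the tool pointing down it reaches from about 0.275 to 0.825 m from the base axis. Payload 5.2 kg.
Tool frame: the origin (TCP) lies midway between the tips of the shut fingers; the grasp point (between the pads) lies env.grip_depth behind it (env.grip_depth is the distance from the TCP to the grasp point, in m); z points along the fingers, y is the direction in which the jaws open and shut (so a half turn about z gives the same grasp; the last joint's range is limited). The gripper opens to 93 mm and grips with 3 to 60 N. Pads are 15 mm wide; open, the fingers measure 128 mm over their backs; the gripper's body (75 mm by 188 mm) begins 65 mm behind the grasp point.
Start: joints at [-0.203, 0.259, 1.535, -0, 1.348, -0.203], TCP at [0.55, 0, 0.219] pointing down, gripper open.
Joint ranges: [-3.14, 3.14], [-0.91, 2.08], [0.19, 2.58], [-1.22, 4.36], [0.22, 2.71], [-3.12, 3.12]. Speed limits (rad/s): [2.57, 2.57, 3.14, 3.14, 3.14, 3.14].

## Interface

Orientations are given as a rotation vector (axis times angle).
In Python, from station import get_state, optics, hand_in, env gives the robot as it stands.
- The arm moves only by the tool drive_tool, never from a script. Its argument "increments" is a list of rows, each an object with "xyz": the shift along the tool's x, y, z in mm, a list of three; "yaw": the turn about the tool's z in rad. A call has exactly 5 rows; each row is the pose to reach, as a shift and turn from the pose measured when the call began, along the tool's axes at that moment; what a row does not reach only later rows make up. A row lasts 1/8 s, in which the tool goes at most 62.5 mm and 10.7 degrees, less where a joint would pass 70% of its speed; a pose out of reach is approached as far as the arm can. A call with a gripper value outside its range is refused whole. "fingers" is the closure, from -1 (fully open) to 1 (shut), set as the call begins (left out, the last holds). The fingers move at their own pace and stop on an object; "grip_force" is the grip in N (left out, the last holds). Time passes only in rows, so rows that repeat a pose let the fingers close, or fill a call up. It gives the time, the measured TCP pose, the force and the opening at its end, in the units of the state.
- get_state(): the state, without advancing time (a new reading comes with each control period).
- optics.grab_frame(name): name is "scene" or "side" or "wrist"; returns the picture (384x512x3 uint8, red, green, blue); there is no depth.
- optics.camera_params(name): a dict with "K" (3x3 intrinsics, pixels), "rvec" (rotation vector, rad) and "tvec" (3), from world to camera coordinates, as OpenCV has them; the wrist camera has in their place "hand_eye" (4x4, takes a point from camera to tool coordinates, whose origin is the TCP and whose axes are the flange's). Camera axes: x right, y down, z forward; pixel columns grow to the right and rows downward; lengths in m; the calibration is good to about 2 mm. A picture is of the moment at which its call begins: read the wrist's pose just before it. camera_params takes no time and is no camera call.
- hand_in(): hands the job in, once; it reports no verdict.
The state is a dict: "clock": time; "joints": joint angles; "qd": joint speeds; "joint_torque": joint torques, N m; "tcp_pos": TCP position; "tool_rot": TCP orientation; "contact_force": force on the tool from outside, world axes, zero at the start; "torque": the same for the moment, N m; "width": opening from 0.0 (shut) to 1.0 (fully open).
Only numpy, scipy, OpenCV 4.12 (cv2) and the standard library are available. Lean on these libraries where they do the work, as an engineer would, in place of code of your own. Each camera call takes 0.05 s, during which the arm holds its last target. There are 200 camera calls.

## Working session

There is one attempt and no reset: what is moved stays moved. The work goes in short steps, Python scripts to look and compute and a tool call to move; the robot and the scene stay as the last step left them, time stands still between calls to the robot, and variables do not carry over. Pictures are saved under pics/ and viewed, about 8 in all and at most 12, crops included, and the job is handed in when it is done.

Besides the shell and the picture viewer there is one more tool, called as name(argument=value, ...), one argument or row to a line, values as JSON. drive_tool: Moves the arm, as the interface text tells. Its arguments: {"type":"object","properties":{"increments":{"type":"array"},"fingers":{"type":"number"},"grip_force":{"type":"number"}},"required":["increments"]}

```bash
mkdir -p pics
python3 - <<'E'
from station import get_state, optics, env
import cv2,numpy as np
s=get_state();print(s, env.grip_depth)
for n in("scene","side"):
    f=optics.grab_frame(n);cv2.imwrite(f"pics/{n}0.png",cv2.resize(f[...,::-1],(800,600),interpolation=cv2.INTER_CUBIC))
    print(n,optics.camera_params(n))
print(optics.camera_params("wrist"))
E
```

```text
{'clock': 0.0, 'joints': array([-2.02831155e-01,  2.59347960e-01,  1.53609278e+00, -1.38254718e-05,
        1.34800397e+00, -2.02787851e-01]), 'qd': array([ 0.00178386,  0.00160088, -0.00172174,  0.00102074,  0.00260901,
       -0.00038487]), 'joint_torque': array([ 2.41929010e-04, -4.37298238e+01, -2.84004611e+01,  7.19661056e-02,
        4.11791797e-02, -1.14769305e-04]), 'tcp_pos': array([5.49442893e-01, 1.15865942e-04, 2.17811158e-01]), 'tool_rot': array([-2.22039752e+00, -2.22030818e+00,  1.61749638e-03]), 'contact_force': array([ 0.12397328, -0.84825113,  0.31375514]), 'torque': array([-0.02743341, -0.00750427,  0.01559399]), 'width': 1.0043477850666778} 0.0188
scene {'K': array([[394.42988309,   0.        , 260.49657171],
       [  0.        , 394.42988309, 193.29356955],
       [  0.        ,   0.        ,   1.        ]]), 'rvec': array([ 1.98188625,  0.69993041, -0.39520572]), 'tvec': array([-0.44532388, -0.12249491,  1.19272828])}
side {'K': array([[381.34448141,   0.        , 261.43553476],
       [  0.        , 381.34448141, 186.20396441],
       [  0.        ,   0.        ,   1.        ]]), 'rvec': array([ 0.57462294, -2.57279612,  1.30533899]), 'tvec': array([0.52441501, 0.19632565, 0.53425637])}
{'K': array([[344.77992536,   0.        , 251.98577446],
       [  0.        , 344.77992536, 187.31243658],
       [  0.        ,   0.        ,   1.        ]]), 'hand_eye': array([[ 9.03943993e-04, -9.52842329e-01, -3.03464461e-01,
         8.55956655e-02],
       [ 9.99999524e-01,  9.73006178e-04, -7.63776774e-05,
        -1.82376526e-03],
       [ 3.68048680e-04, -3.03464248e-01,  9.52842755e-01,
        -1.65803248e-01],
       [ 0.00000000e+00,  0.00000000e+00,  0.00000000e+00,
         1.00000000e+00]])}
```

View pics/scene0.png

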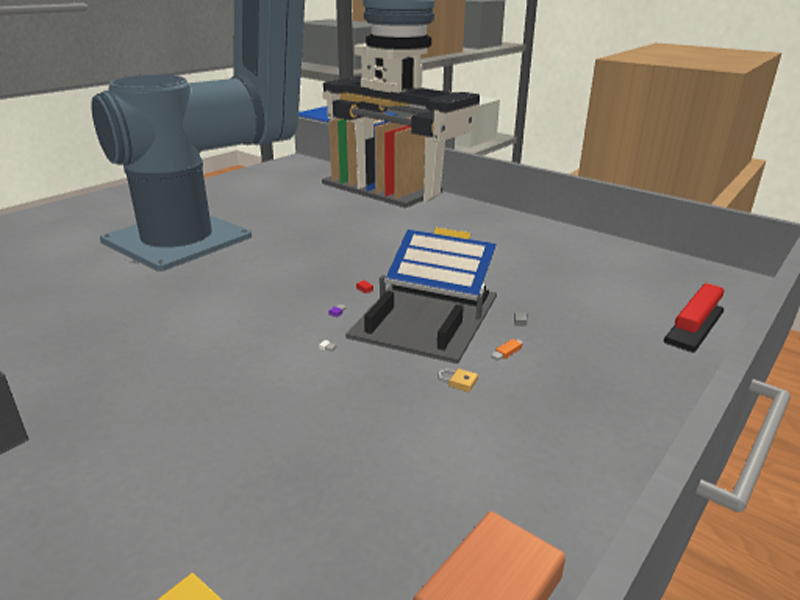

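View pics/side0.png

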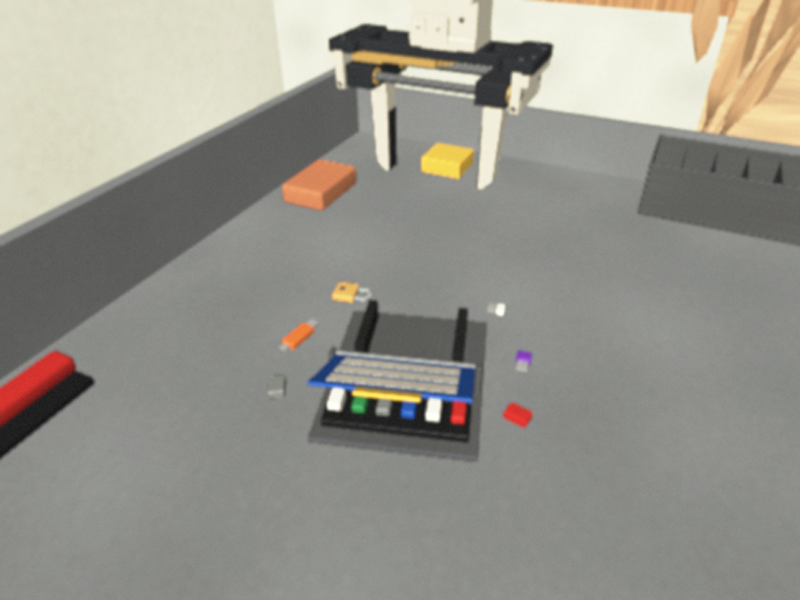

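The scene view shows the stand with base corners at (347,335), (459,359), (496,290) and the leaf tab at about (452,232). The side view has base corners at (312,440), (478,458), (487,322) and (350,314), with the tab edge at (353,394)–(420,400). The leaf is slightly raised over the clip bank.

```bash
cat > h.py <<'E'
from station import get_state, optics, env
import cv2,numpy as np
from scipy.spatial.transform import Rotation as R
from scipy.optimize import least_squares
def P(n):
    c=optics.camera_params(n);return c["K"],np.array(c["rvec"]),np.array(c["tvec"])
def proj(n,X):
    K,r,t=P(n);return cv2.projectPoints(np.atleast_2d(np.float64(X)),r,t,K,None)[0][:,0]
def plane(n,uv,z):
    K,r,t=P(n);M=cv2.Rodrigues(r)[0];C=-M.T@t
    d=M.T@np.linalg.inv(K)@np.array([uv[0],uv[1],1.]);return C+d*(z-C[2])/d[2]
def S(X,p):  # stand coords (x,y,z above base) -> world
    x,y,a=p;c,s=np.cos(a),np.sin(a);X=np.atleast_2d(X).astype(float)
    return np.c_[x+c*X[:,0]-s*X[:,1],y+s*X[:,0]+c*X[:,1],X[:,2]]
E
python3 - <<'E'
from h import *
k=1/1.5625
sc=np.array([(347,335),(459,359),(496,290)])*k; sd=np.array([(312,440),(478,458),(487,322),(350,314)])*k
for u in sc: print('scene',plane('scene',u,.008).round(3))
for u in sd: print('side',plane('side',u,.008).round(3))
for n,us in(('scene',dict(red=(365,288),purple=(337,312),white=(327,346),grey=(521,320),orange=(509,349),pad=(462,380))),('side',dict(red=(518,415),purple=(524,360),white=(497,310),grey=(276,386),orange=(298,335),pad=(346,293)))):
    for q,u in us.items(): print(n,q,plane(n,np.array(u)*k,.005).round(3))
E
```

```text
scene [ 0.503 -0.055  0.008]
scene [ 0.661 -0.003  0.008]
scene [0.595 0.201 0.008]
side [0.592 0.198 0.008]
side [0.436 0.149 0.008]
side [ 0.496 -0.051  0.008]
side [0.658 0.007 0.008]
scene red [0.422 0.073 0.005]
scene purple [ 0.442 -0.013  0.005]
scene white [ 0.498 -0.09   0.005]
scene grey [0.672 0.147 0.005]
scene orange [0.698 0.066 0.005]
scene pad [ 0.688 -0.036  0.005]
side red [0.418 0.077 0.005]
side purple [ 0.436 -0.007  0.005]
side white [ 0.494 -0.083  0.005]
side grey [0.67  0.149 0.005]
side orange [0.697 0.066 0.005]
side pad [ 0.687 -0.033  0.005]
```

Run:
```python
from h import *
k=1/1.5625
obs=[('scene',(347,335),(.12,-.085,.008)),('scene',(459,359),(.12,.085,.008)),('side',(312,440),(-.09,.085,.008)),('side',(478,458),(-.09,-.085,.008)),('side',(487,322),(.12,-.085,.008)),('side',(350,314),(.12,.085,.008))]
lf=[('scene',(407,230),(.107,-.075)),('scene',(496,243),(.107,.075)),('scene',(435,229),(.12,-.03)),('scene',(470,233),(.12,.03)),
('side',(310,386),(.107,.075)),('side',(472,399),(.107,-.075)),('side',(353,395),(.12,.03)),('side',(420,401),(.12,-.03))]
def f(q,full=False):
    p=q[:3];a=q[3];r=[]
    for n,u,X in obs: r.append(proj(n,S(X,p))[0]-np.array(u)*k)
    for n,u,(d,y) in lf: r.append(proj(n,S((-d*np.cos(a),y,.04+d*np.sin(a)),p))[0]-np.array(u)*k)
    return np.array(r) if full else np.ravel(r)
s=least_squares(f,[.58,.08,-1.26,.4],loss='soft_l1');print(s.x);print(f(s.x,True).round(1))
p=s.x[:3];print('spine',p,'tab',S((-.12*np.cos(s.x[3]),0,.04+.12*np.sin(s.x[3])),p))
```

```text
[ 0.54366862  0.08747446 -1.26251987  0.47494118]
[[-0.6 -0.9]
 [ 0.7 -0.3]
 [-3.3 -0.6]
 [ 0.6 -0.5]
 [-1.1 -0.9]
 [ 0.7 -2.7]
 [-0.2 -0.6]
 [-0.2 -0. ]
 [-0.  -1.2]
 [ 0.2 -0.2]
 [-2.  -0.4]
 [ 1.   1.6]
 [-0.2 -0.1]
 [ 0.7  0.3]]
spine [ 0.54366862  0.08747446 -1.26251987] tab [[0.51128848 0.18916189 0.09487434]]
```

drive_tool(
  increments=[
    {"xyz":[40,-10,0],"yaw":-0.08},
    {"xyz":[95,-20,0],"yaw":-0.18},
    {"xyz":[150,-35,0],"yaw":-0.28},
    {"xyz":[200,-45,0],"yaw":-0.308},
    {"xyz":[226,-50,0],"yaw":-0.308},
  ],
  fingers=1,
  grip_force=20,
)

```text
clock: 0.72
tcp_pos: [0.4982, 0.2285, 0.2177]
tool_rot: [-1.85, -2.536, 0.002]
contact_force: [0.1, -0.7, -0.1]
width: 0.509
```

```bash
cat >> h.py <<'E'
PS=np.array([.5437,.0875,-1.2625])
def st(p=PS):
    s=get_state();d=s['tcp_pos'][:2]-p[:2];c,n=np.cos(p[2]),np.sin(p[2])
    fc=s['contact_force'];M=R.from_rotvec(s['tool_rot']).as_matrix()
    print('t',round(s['clock'],2),'stand xyz',np.round(1e3*np.array([c*d[0]+n*d[1],-n*d[0]+c*d[1],s['tcp_pos'][2]]),1),'F stand',np.round([c*fc[0]+n*fc[1],-n*fc[0]+c*fc[1],fc[2]],1),'w',round(s['width'],2),'toolx',M[:,0].round(3))
    return s
def snap(n,name,box=None):
    f=optics.grab_frame(n)[...,::-1]
    if box: x0,y0,x1,y1=box;f=f[y0:y1,x0:x1]
    k=min(800/f.shape[1],600/f.shape[0]);cv2.imwrite(f'pics/{name}.png',cv2.resize(f,None,fx=k,fy=k,interpolation=cv2.INTER_CUBIC))
E
python3 -c "
from h import *
st();snap('wrist','w1')"
```

```text
t 0.72 stand xyz [-148.2   -0.6  217.7] F stand [ 0.8 -0.1 -0.1] w 0.51 toolx [-0.306  0.952  0.001]
```

View pics/w1.png

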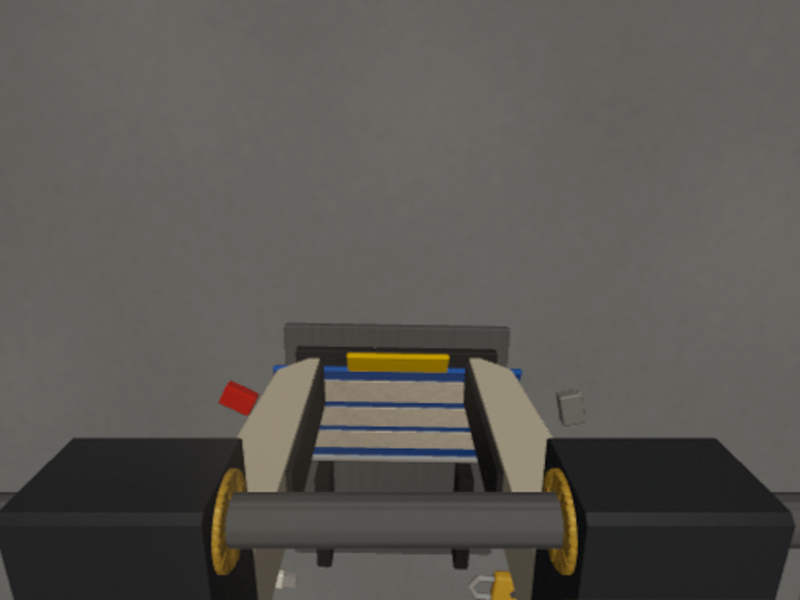

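The wrist view shows the tab's free edge at row 353, columns 347–448, nicely centred, and the fingers are still closing. I'll check the fit against this.

```bash
cat >> h.py <<'E'
def wpix(X,s):
    c=optics.camera_params('wrist');H=c['hand_eye'];M=R.from_rotvec(s['tool_rot']).as_matrix()
    T=(np.atleast_2d(X)-s['tcp_pos'])@M; C=(T-H[:3,3])@H[:3,:3]; u=C@c['K'].T; return u[:,:2]/u[:,2:]
E
python3 - <<'E'
from h import *
s=st()
print('base',(wpix(S([(-.09,-.085,.008),(-.09,.085,.008)],PS),s)*1.5625).round(),'obs 284,322 509,327')
for a in(.3,.4,.475,.55):
    print(a,(wpix(S([(-.12*np.cos(a),y,.04+.12*np.sin(a)) for y in(-.03,.03)],PS),s)*1.5625).round())
E
```

```text
t 0.78 stand xyz [-150.3   -0.4  217.7] F stand [-1.9 -0.1 -0.3] w 0.47 toolx [-0.306  0.952  0.003]
base [[283. 327.]
 [511. 328.]] obs 284,322 509,327
0.3 [[348. 330.]
 [446. 331.]]
0.4 [[347. 343.]
 [448. 344.]]
0.475 [[346. 355.]
 [449. 355.]]
0.55 [[345. 368.]
 [450. 368.]]
```

drive_tool(
  increments=[
    {"xyz":[0,0,25]},
    {"xyz":[0,0,60]},
    {"xyz":[0,0,95]},
    {"xyz":[0,0,122]},
    {"xyz":[0,0,133]},
  ],
)

```text
validation failed for argument at $.in...
```

```bash
python3 -c "
from h import *
st();snap('side','s1',(150,130,350,280))"
```

```text
t 0.78 stand xyz [-150.3   -0.4  217.7] F stand [-1.9 -0.1 -0.3] w 0.47 toolx [-0.306  0.952  0.003]
```

View pics/s1.png

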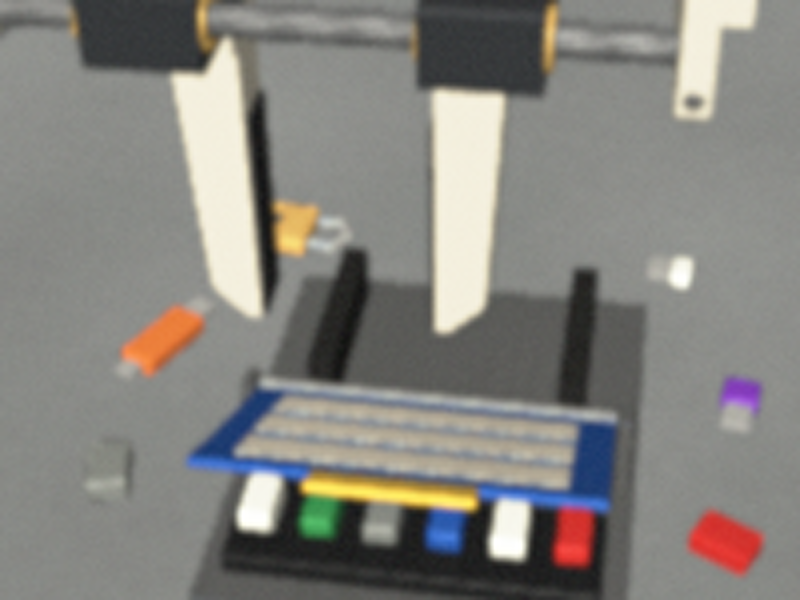

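The wrist check confirms an angle of about 0.47. The move was refused because the rows had no yaw, so this picture shows the fingers still high and half closed. I'll resend it with yaw.

drive_tool(
  increments=[
    {"xyz":[0,0,25],"yaw":0},
    {"xyz":[0,0,60],"yaw":0},
    {"xyz":[0,0,95],"yaw":0},
    {"xyz":[0,0,125],"yaw":0},
    {"xyz":[0,0,140],"yaw":0},
  ],
)

```text
clock: 1.45
tcp_pos: [0.4971, 0.2274, 0.0758]
tool_rot: [-1.848, -2.535, 0.005]
contact_force: [0.9, 0.5, 0.0]
width: 0.007
```

drive_tool(
  increments=[
    {"xyz":[-2,0,0],"yaw":0},
    {"xyz":[-4,0,0],"yaw":0},
    {"xyz":[-6,0,0],"yaw":0},
    {"xyz":[-8,0,0],"yaw":0},
    {"xyz":[-10,0,0],"yaw":0},
  ],
)

```text
clock: 2.08
tcp_pos: [0.5005, 0.2179, 0.0762]
tool_rot: [-1.848, -2.535, 0.004]
contact_force: [0.1, 0.2, 0.4]
width: 0.001
```

```bash
python3 -c "
from h import *
st();snap('side','s2',(150,130,350,280))"
```

```text
t 2.08 stand xyz [-137.3   -1.7   76.2] F stand [-0.2  0.1  0.4] w 0.0 toolx [-0.306  0.952  0.001]
```

View pics/s2.png

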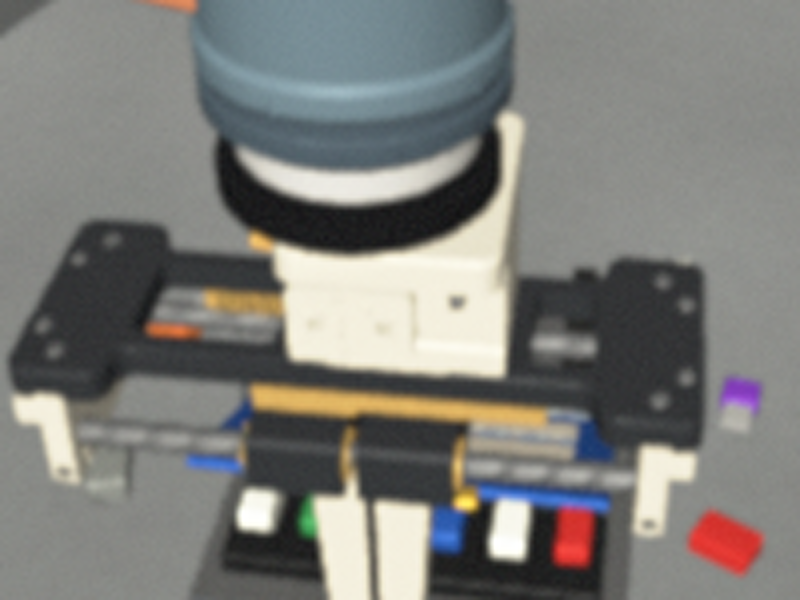

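The view shows the shut fingertips in front of the tab, below its edge, and the leaf hasn't moved. Next I approach to contact.

drive_tool(
  increments=[
    {"xyz":[-5,0,0],"yaw":0},
    {"xyz":[-10,0,0],"yaw":0},
    {"xyz":[-14,0,0],"yaw":0},
    {"xyz":[-18,0,0],"yaw":0},
    {"xyz":[-20,0,0],"yaw":0},
  ],
)

```text
clock: 2.75
tcp_pos: [0.5067, 0.1983, 0.076]
tool_rot: [-1.849, -2.535, 0.005]
contact_force: [-0.2, 0.5, 0.5]
width: 0.003
```

```bash
python3 -c "
from h import *
st()"
```

```text
t 2.75 stand xyz [-116.8   -1.7   76. ] F stand [-0.5 -0.   0.5] w 0.0 toolx [-0.306  0.952  0.001]
```

drive_tool(
  increments=[
    {"xyz":[-3,0,0],"yaw":0},
    {"xyz":[-5,0,-2],"yaw":0},
    {"xyz":[-8,0,-7],"yaw":0},
    {"xyz":[-11,0,-12],"yaw":0},
    {"xyz":[-14,0,-16],"yaw":0},
  ],
)

```text
clock: 3.38
tcp_pos: [0.5106, 0.1857, 0.0926]
tool_rot: [-1.848, -2.534, 0.004]
contact_force: [-3.4, 6.1, 4.3]
width: 0.005
```

```bash
python3 -c "
from h import *
st();snap('scene','c1',(215,110,355,240))"
```

```text
t 3.38 stand xyz [-103.6   -1.8   92.6] F stand [-6.8 -1.4  4.3] w 0.0 toolx [-0.306  0.952  0.003]
```

View pics/c1.png

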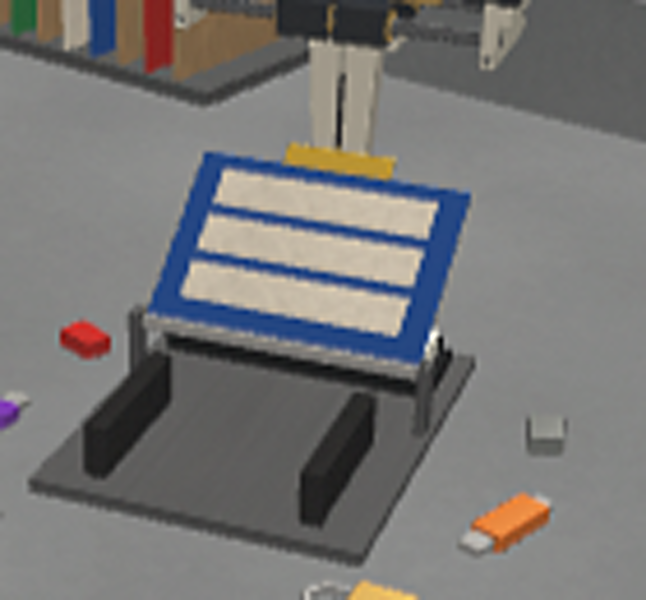

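The leaf is turning and the force is modest, but friction is pulling downward, so I'll put more lift into the arc.

drive_tool(
  increments=[
    {"xyz":[-1,0,-4],"yaw":0},
    {"xyz":[-5,0,-10],"yaw":0},
    {"xyz":[-10,0,-16],"yaw":0},
    {"xyz":[-15,0,-21],"yaw":0},
    {"xyz":[-20,0,-25],"yaw":0},
  ],
)

```text
clock: 4.05
tcp_pos: [0.5172, 0.1659, 0.1184]
tool_rot: [-1.849, -2.534, 0.004]
contact_force: [-0.7, 1.4, 0.6]
width: 0.007
```

```bash
python3 -c "
from h import *
st()"
```

```text
t 4.05 stand xyz [-82.7  -1.5 118.4] F stand [-1.5 -0.3  0.6] w 0.01 toolx [-0.305  0.952  0.002]
```

drive_tool(
  increments=[
    {"xyz":[-5,0,-3],"yaw":0},
    {"xyz":[-11,0,-7],"yaw":0},
    {"xyz":[-17,0,-10],"yaw":0},
    {"xyz":[-23,0,-13],"yaw":0},
    {"xyz":[-29,0,-15],"yaw":0},
  ],
)

```text
clock: 4.68
tcp_pos: [0.5263, 0.1378, 0.1335]
tool_rot: [-1.849, -2.534, 0.004]
contact_force: [-0.1, 0.4, 1.3]
width: 0.005
```

drive_tool(
  increments=[
    {"xyz":[-7,0,-2],"yaw":0},
    {"xyz":[-14,0,-4],"yaw":0},
    {"xyz":[-21,0,-6],"yaw":0},
    {"xyz":[-28,0,-7],"yaw":0},
    {"xyz":[-35,0,-7],"yaw":0},
  ],
)

```text
clock: 5.3
tcp_pos: [0.5373, 0.1039, 0.1405]
tool_rot: [-1.849, -2.534, 0.003]
contact_force: [-1.3, 0.4, 0.9]
width: 0.008
```

```bash
python3 -c "
from h import *
st();snap('scene','c2',(215,80,355,240))"
```

```text
t 5.3 stand xyz [-17.6  -1.1 140.5] F stand [-0.8 -1.1  0.9] w 0.01 toolx [-0.305  0.952  0.002]
```

View pics/c2.png

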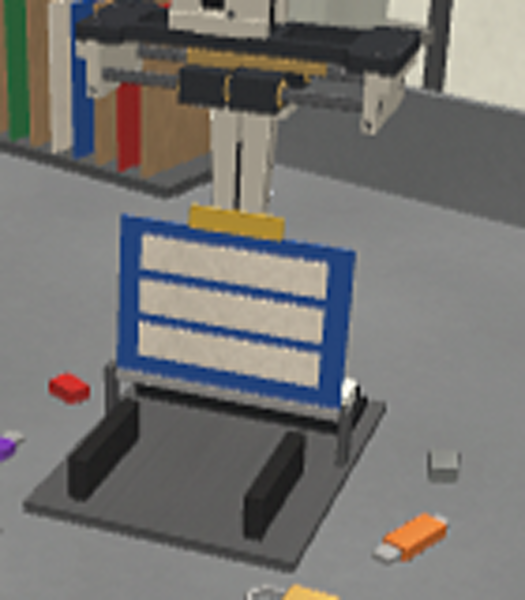

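Nearly upright, and the bystanders are untouched. I continue over the top, with the tip about 100 mm along the leaf.

drive_tool(
  increments=[
    {"xyz":[-9,0,0],"yaw":0},
    {"xyz":[-18,0,1],"yaw":0},
    {"xyz":[-28,0,2],"yaw":0},
    {"xyz":[-38,0,4],"yaw":0},
    {"xyz":[-47,0,7],"yaw":0},
  ],
)

```text
clock: 5.98
tcp_pos: [0.552, 0.0576, 0.133]
tool_rot: [-1.85, -2.534, 0.004]
contact_force: [-0.8, 0.3, 0.4]
width: 0.005
```

```bash
python3 -c "
from h import *
st()"
```

```text
t 5.97 stand xyz [ 31.   -1.1 133. ] F stand [-0.5 -0.6  0.4] w 0.0 toolx [-0.305  0.952  0.002]
```

drive_tool(
  increments=[
    {"xyz":[-8,0,4],"yaw":0},
    {"xyz":[-16,0,9],"yaw":0},
    {"xyz":[-24,0,15],"yaw":0},
    {"xyz":[-32,0,22],"yaw":0},
    {"xyz":[-39,0,29],"yaw":0},
  ],
)

```text
clock: 6.6
tcp_pos: [0.5639, 0.0201, 0.1034]
tool_rot: [-1.85, -2.534, 0.004]
contact_force: [-0.9, 1.5, 0.5]
width: 0.006
```

drive_tool(
  increments=[
    {"xyz":[-6,0,8],"yaw":0},
    {"xyz":[-11,0,17],"yaw":0},
    {"xyz":[-15,0,26],"yaw":0},
    {"xyz":[-18,0,35],"yaw":0},
    {"xyz":[-20,0,44],"yaw":0},
  ],
)

```text
clock: 7.22
tcp_pos: [0.5699, 0.0009, 0.0588]
tool_rot: [-1.85, -2.534, 0.004]
contact_force: [0.6, 0.0, 1.2]
width: 0.002
```

```bash
python3 -c "
from h import *
st();snap('scene','c3',(215,110,355,240))"
```

```text
t 7.22 stand xyz [90.5 -1.4 58.8] F stand [0.1 0.5 1.2] w 0.0 toolx [-0.305  0.952  0.002]
```

View pics/c3.png

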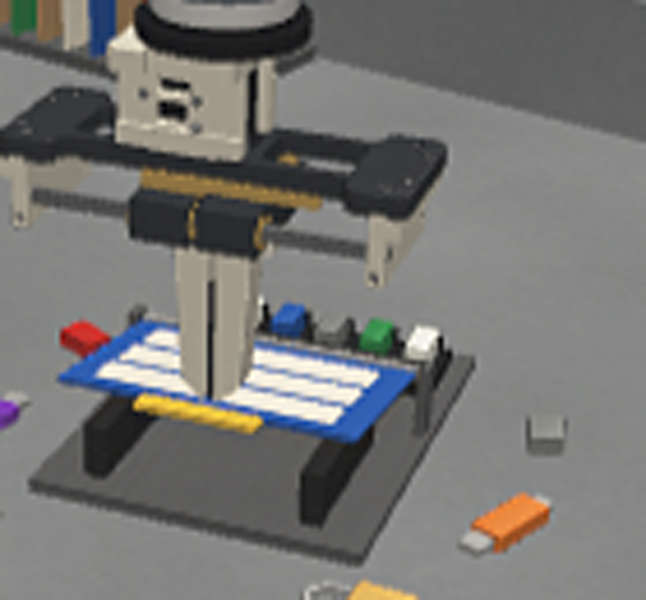

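The leaf is nearly down at about 2.97, and the caps are uncovered. Now I press gently the rest of the way.

drive_tool(
  increments=[
    {"xyz":[-1,0,4],"yaw":0},
    {"xyz":[-1,0,8],"yaw":0},
    {"xyz":[-1,0,12],"yaw":0},
    {"xyz":[-1,0,15],"yaw":0},
    {"xyz":[-1,0,17],"yaw":0},
  ],
)

```text
clock: 7.9
tcp_pos: [0.5696, -0.0001, 0.0419]
tool_rot: [-1.85, -2.533, 0.005]
contact_force: [-4.8, 0.6, 20.5]
width: 0.006
```

```bash
python3 -c "
from h import *
st()"
```

```text
t 7.9 stand xyz [91.3 -1.9 41.9] F stand [-2.1 -4.4 20.5] w 0.01 toolx [-0.305  0.952  0.002]
```

It's at the end stop (20 N at z = 42 mm, the height expected for a flat leaf). I retreat straight up.

drive_tool(
  increments=[
    {"xyz":[0,0,-6],"yaw":0},
    {"xyz":[0,0,-30],"yaw":0},
    {"xyz":[0,0,-70],"yaw":0},
    {"xyz":[0,0,-110],"yaw":0},
    {"xyz":[0,0,-140],"yaw":0},
  ],
)

```text
clock: 8.52
tcp_pos: [0.5708, -0.0001, 0.1838]
tool_rot: [-1.85, -2.535, 0.004]
contact_force: [0.6, -0.5, -0.6]
width: 0.005
```

drive_tool(
  increments=[
    {"xyz":[-20,0,-10],"yaw":0},
    {"xyz":[-50,0,-20],"yaw":0},
    {"xyz":[-80,0,-20],"yaw":0},
    {"xyz":[-100,0,-20],"yaw":0},
    {"xyz":[-100,0,-20],"yaw":0},
  ],
)

```text
clock: 9.15
tcp_pos: [0.6012, -0.097, 0.2024]
tool_rot: [-1.852, -2.531, 0.005]
contact_force: [0.3, 0.5, -0.6]
width: 0.004
```

Run:
```python
from h import *
st();a=cv2.resize(optics.grab_frame('scene')[120:250,195:355,::-1],None,fx=3.3,fy=3.3,interpolation=cv2.INTER_CUBIC)
b=cv2.resize(optics.grab_frame('side')[165:300,165:350,::-1],None,fx=2.2,fy=2.2,interpolation=cv2.INTER_CUBIC)
v=np.zeros((600,530,3),np.uint8);v[:300,:a.shape[1]]=cv2.resize(a,None,fx=.7,fy=.7)[:300] if 0 else 0
cv2.imwrite('pics/f.png',np.vstack([cv2.resize(a,(410,300)),cv2.resize(b,(410,300))]))
for y in(-.075,.075):
    for d,z in((.107,.04),):
        for n in('scene','side'):
            u=proj(n,S((d,y,z),PS))[0]
            if n=='scene': print(n,y,((u-[195,120])*[410/160,300/130]).round())
            else: print(n,y,((u-[165,165])*[410/185,300/135]+[0,300]).round())
```

```text
t 9.15 stand xyz [193.3  -1.2 202.4] F stand [-0.4  0.5 -0.6] w 0.0 toolx [-0.302  0.953  0.002]
scene -0.075 [ 84. 183.]
side -0.075 [313. 368.]
scene 0.075 [250. 214.]
side 0.075 [138. 355.]
```

View pics/f.png

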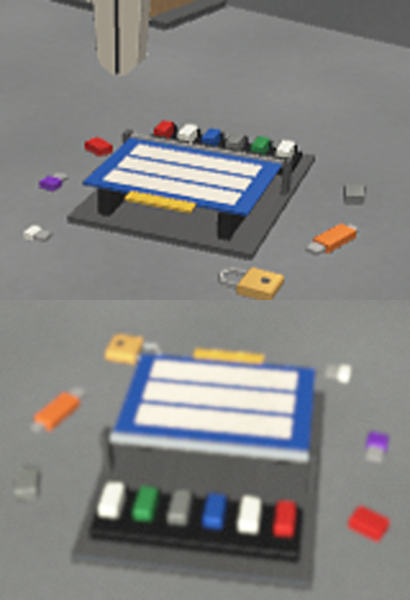

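The final pictures show the leaf flat on the ribs. Its free corners at (84,183), (250,213) in the scene half and (138,355), (313,368) in the side half match the predicted level pose. All six caps are uncovered and the bystanders are where they were.

```bash
python3 -c "
from station import hand_in
print(hand_in())"
```

```text
the job is handed in; nothing more can be done
None
```

The blue leaf is turned over its spine and lies flat on the rubber ribs, and the job is handed in; no verdict was reported. I pushed its tab over in an arc with the shut fingertips, pressed it onto the end stop, then backed off clear. The work took about 9 s of the 42 s allowed.

- **Flatness:** in both camera views the leaf's free corners sit within about a pixel of where a level leaf should be. The tip stopped at 42 mm, the height of a flat leaf.
- **Force:** about 7 to 8 N was read early in the turn, a few N or less after that, and about 20 N at the last press on the stop. I only read the force at the end of each move, so short peaks in between would not show.
- **Surroundings:** the six caps in the clip bank are uncovered. By eye, the loose drives and caps are where they were in the first pictures.
- **Hiccups:** one move call was refused because its rows had no yaw, and I sent it again. No check failed or disagreed with another.

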